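# Load the thread spool stand

### The job

Get the sewing thread ready on the leatherworker's bench: first set the spindle stand upright in the middle of the round cork mat, then put the three thread spools flat over its spindle one after another, the largest at the bottom, then the medium one, then the smallest on top. Let go of each piece once it is seated, and leave the bottle, the canister and the wax block where they are.

Things in the scene. Friction and masses are not known exactly. Their poses are not given: they have to be found in the camera images.
- mat: round cork mat, 120 mm across and 4 mm thick, fixed flat on the bench. Origin at the centre of its underside (on the bench), z up.
- stand: loose thread stand, standing upright: dark wooden disc 90 mm across and 14 mm high, with a bare steel spindle of 10 mm diameter rising 60 mm from its centre (74 mm overall; the top 3 mm tapers to 6 mm). Mass about 350 g. It can be lifted by its spindle. Origin at the centre of the disc's underside, z up along the spindle.
- spool_large: largest spool of waxed linen thread lying flat: white plastic flanges, brown linen winding. Outer diameter 68 mm, height 22 mm, plain round 22 mm hole right through its middle. Each flange is 3 mm thick, the winding between them 3 mm less in radius than the flanges. Mass about 120 g. Origin at the centre of its underside, z up along the hole.
- spool_medium: medium spool of waxed linen thread lying flat: white plastic flanges, brown linen winding. Outer diameter 56 mm, height 24 mm, plain round 22 mm hole right through its middle. Each flange is 3 mm thick, the winding between them 3 mm less in radius than the flanges. Mass about 90 g. Origin at the centre of its underside, z up along the hole.
- spool_small: smallest spool of waxed linen thread lying flat: white plastic flanges, brown linen winding. Outer diameter 44 mm, height 28 mm, plain round 22 mm hole right through its middle. Each flange is 3 mm thick, the winding between them 3 mm less in radius than the flanges. Mass about 60 g. Origin at the centre of its underside, z up along the hole.
- bottle: bystander: small blue plastic dye bottle, 48 mm across, 125 mm high, upright and loose. Origin at the centre of its underside. Leave it where it is.
- canister: bystander: black can with a grey top, 66 mm across, 75 mm high, upright and loose. Origin at the centre of its underside. Leave it where it is.
- wax: bystander: yellow beeswax block, 70 x 50 mm, 30 mm high, loose. Origin at the centre of its underside. Leave it where it is.
Not all that is in view belongs to the job. Several things have the shape of the stand; the one meant has the colours described above. Leave any green look-alike of the spool_small alone.

How it is judged:
By the outcome, as a careful person would: the job done as asked, in the order asked, and still so for the second after the job is handed in, with the robot touching nothing.
It also fails if it takes over 128 s, if anything falls off the work surface, if the arm or the gripper's body presses on something with over 40 N, if the wrist force passes 120 N, or if a joint passes its speed limit or range.

### The arm

A 6-joint arm with a two-finger parallel gripper is mounted at the origin on the work surface. World frame = base frame: x ahead of the robot, y to its left, z up, the work surface at z = 0. Lengths are in m, angles in rad, forces in N, time in s.
With the tool pointing down it reaches from about 0.25 to 0.725 m from the base axis. Payload 4 kg.
Tool frame: the origin (TCP) lies where the fingers leave the gripper's body, on its centre line; the fingertips stand 73 mm ahead of it and the grasp point (between the pads) lies 54 mm ahead of it (bot.tips_ahead is the z of the fingertips in the tool frame, in m); z points along the fingers, y is the direction in which the jaws open and shut (so a half turn about z gives the same grasp; the last joint's range is limited). The gripper opens to 85 mm and grips with 20 to 120 N. Pads are 22 mm wide; open, the fingers measure 114 mm over their backs; the gripper's body (76 mm by 85 mm) begins 54 mm behind the grasp point. The pads swing forward as they close: fully open they stand 13 mm farther back than shut.
Start: joints at [1.303, 0.241, 0.005, 1.335, 0, 1.571], TCP at [0.132, 0.482, 0.304] pointing down, gripper open.
Joint ranges: [-2.72, 2.72], [-1.05, 1.87], [-1.09, 1.28], [-1.99, 2.15], [-1.42, 1.44], [-3.14, 3.14]. Speed limits (rad/s): [2.79, 2.79, 3.14, 3.14, 3.14, 3.14].

### API

Orientations are given as a unit quaternion [x, y, z, w].
In Python, from workcell import readout, camera, get_calibration, order, bot gives the robot as it stands.
- The arm moves only by the tool send_rows, never from a script. Its argument "moves" is a list of rows, each a list of 3 entries, a list of its own where there are three numbers: the shift along the tool's x, y, z in mm, then the turn, a rotation vector about the tool's x, y, z in rad, then the finger opening in mm, from 0 to 85.4. In form: [[[dx, dy, dz], [ax, ay, az], grip], ...]. A call has 1 to 12 rows; each row is the pose to reach, as a shift and turn from the pose measured when the call began, along the tool's axes at that moment; what a row does not reach only later rows make up. A row lasts 1/12 s, in which the tool goes at most 41.7 mm and 7.16 degrees, less where a joint would pass 70% of its speed; a pose out of reach is approached as far as the arm can. A call with a gripper value outside its range is refused whole. The fingers move at their own pace and stop on an object; the grip force is fixed at half the most. Time passes only in rows, so rows that repeat a pose let the fingers close. It gives the time, the measured TCP pose, the force and the opening at its end, in the units of the state.
- readout.get_obs(): the state, without advancing time (a new reading comes with each control period).
- camera(name): name is "side" or "top"; returns the picture (420x560x3 uint8, red, green, blue); there is no depth.
- get_calibration(name): a dict with "fx", "fy", "cx", "cy" (pixels), "k1" (the pictures are not rectified: a ray, as slopes to the right and down, at radius r is drawn at 1 + k1 r^2 times it, then the intrinsics apply), "R" (3x3) and "t" (3): a world point X has camera coordinates R X + t. Camera axes: x right, y down, z forward; pixel columns grow to the right and rows downward; lengths in m; the calibration is good to about 2 mm. A picture is of the moment at which its call begins. get_calibration takes no time and is no camera call.
- order.job_done(): hands the job in, once; it reports no verdict.
The state is a dict: "clock": time; "joint_pos": joint angles; "joint_vel": joint speeds; "tau": joint torques, N m; "eef_pos": TCP position; "tool_rot": TCP orientation; "ft_force": force on the tool from outside, world axes, zero at the start; "ft_torque": the same for the moment, N m; "grip_width": finger opening in m.
Only numpy, scipy, OpenCV 4.12 (cv2) and the standard library are available. Lean on these libraries where they do the work, as an engineer would, in place of code of your own. Each camera call takes 0.05 s, during which the arm holds its last target. There are 200 camera calls.

## Working session

There is one attempt and no reset: what is moved stays moved. The work goes in short steps, Python scripts to look and compute and a tool call to move; the robot and the scene stay as the last step left them, time stands still between calls to the robot, and variables do not carry over. Pictures are saved under pics/ and viewed, about 12 in all and at most 16, crops included, and the job is handed in when it is done.

Besides the shell and the picture viewer there is one more tool, called after "Emit:" by a JSON object that holds its "method" and its "body", one argument or row to a line. send_rows: Moves the arm, as the interface text tells. Its arguments: {"type":"object","properties":{"moves":{"type":"array","items":{"type":"array"}}},"required":["moves"]}

```bash
mkdir -p pics; cat > h.py <<'E'
import numpy as np, cv2
from workcell import readout, camera, get_calibration, order, bot
from scipy.spatial.transform import Rotation as Rn
def ray(n,u,v):
    c=get_calibration(n); K=np.array([[c["fx"],0,c["cx"]],[0,c["fy"],c["cy"]],[0,0,1]])
    x=(u-c["cx"])/c["fx"]; y=(v-c["cy"])/c["fy"]; X,Y=x,y
    for _ in range(20):
        s=1+c["k1"]*(X*X+Y*Y); X,Y=x/s,y/s
    R=np.array(c["R"]);t=np.array(c["t"]); return -R.T@t, R.T@np.array([X,Y,1])
def at(n,u,v,z):
    o,d=ray(n,u,v); return o+d*(z-o[2])/d[2]
def proj(n,P):
    c=get_calibration(n); q=np.array(c["R"])@np.array(P)+np.array(c["t"]); x,y=q[0]/q[2],q[1]/q[2]
    s=1+c["k1"]*(x*x+y*y); return np.array([c["fx"]*x*s+c["cx"],c["fy"]*y*s+c["cy"]])
def snap(n,f,crop=None,k=1):
    im=camera(n)[:,:,::-1]
    if crop: a,b,c,d=crop; im=im[b:d,a:c]
    if k!=1: im=cv2.resize(im,None,fx=k,fy=k,interpolation=cv2.INTER_CUBIC)
    cv2.imwrite("pics/"+f,im)
def togo(P):
    "shift in tool axes (mm) to bring TCP to world P"
    s=readout.get_obs(); R=Rn.from_quat(s["tool_rot"]).as_matrix(); return (R.T@(np.array(P)-s["eef_pos"])*1000).round(1)
E
python3 - <<'E'
from h import *
snap("top","t0.png",k=1.4);snap("side","s0.png",k=1.4)
s=readout.get_obs(); print(s, Rn.from_quat(s["tool_rot"]).as_matrix().round(3), bot.tips_ahead)
for n in("top","side"):print(n,ray(n,280,210),get_calibration(n))
E
```

```text
{'clock': 0.1, 'joint_pos': array([1.30302321e+00, 2.41330418e-01, 3.85880275e-03, 1.33519590e+00,
       6.87512015e-06, 1.57079274e+00]), 'joint_vel': array([ 0.00026786, -0.00271915,  0.00308946, -0.00105679,  0.00018634,
        0.0018229 ]), 'tau': array([-1.26742425e-04, -3.73138690e+01,  2.53009397e+01,  1.08878923e-02,
       -5.10069469e-05,  1.70034994e-06]), 'eef_pos': array([0.13217745, 0.4817687 , 0.3031054 ]), 'tool_rot': array([ 1.33485082e-01,  9.91050381e-01, -9.26760625e-04, -1.28297850e-04]), 'ft_force': array([ 0.79771544, -0.42766408,  0.56017234]), 'ft_torque': array([-0.00524846, -0.01726085,  0.00395075]), 'grip_width': 0.0854058987228887} [[-0.964  0.265 -0.001]
 [ 0.265  0.964 -0.002]
 [ 0.    -0.002 -1.   ]] 0.0726
top (array([ 0.37563714, -0.01098161,  1.31507735]), array([ 1.37549759e-01, -1.60688618e-04, -9.90622385e-01])) {'fx': 413.2331919558375, 'fy': 413.2331919558375, 'cx': 273.43255063492995, 'cy': 209.87679162285883, 'k1': -0.00569907154560456, 'R': array([[ 0.02114326, -0.99969264, -0.01294537],
       [-0.99027483, -0.01915967, -0.13779937],
       [ 0.13750899,  0.015733  , -0.99037556]]), 't': array([-0.00189626,  0.55299044,  1.25093976])}
side (array([ 0.19938607, -0.72756672,  0.69383998]), array([ 0.33268301,  0.67709635, -0.65669794])) {'fx': 385.0932406537862, 'fy': 385.0932406537862, 'cx': 282.1924288013477, 'cy': 202.72164062254052, 'k1': -0.004765783316977833, 'R': array([[ 0.892285  , -0.45144738, -0.00476941],
       [-0.29320536, -0.57142215, -0.76649027],
       [ 0.34330468,  0.68532619, -0.64223821]]), 't': array([-0.50305808,  0.17453491,  0.8757809 ])}
```

View pics/t0.png

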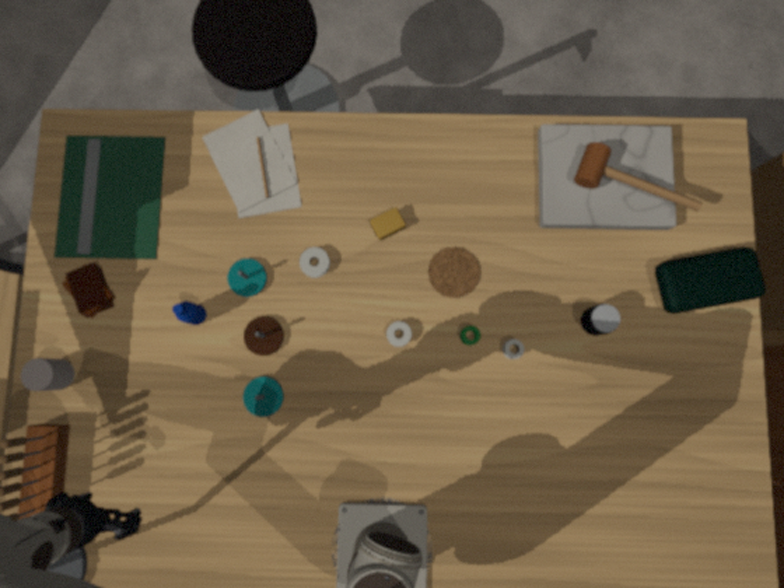

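View pics/s0.png

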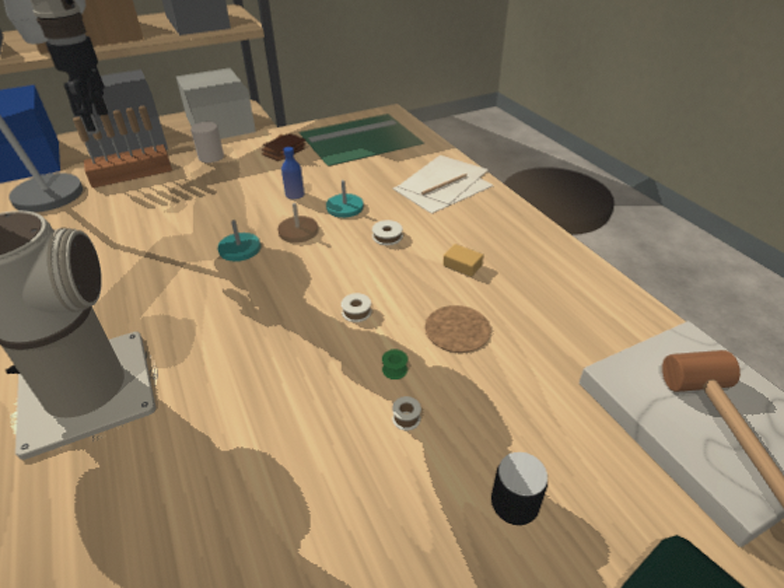

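The top picture (shown at 1.4x) has the brown stand at (264,336), large spool (314,262), medium (399,334), small (513,348), mat (455,272), green decoy (470,335) and teal stands at (247,277) and (264,396). The side view agrees with this. Next I'll enlarge for closer readings.

```bash
python3 - <<'E'
from h import *
snap("top","t1.png",(160,165,390,265),3.4);snap("side","s1.png",(190,130,360,310),3.3)
E
```

```text
(no output)
```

View pics/t1.png

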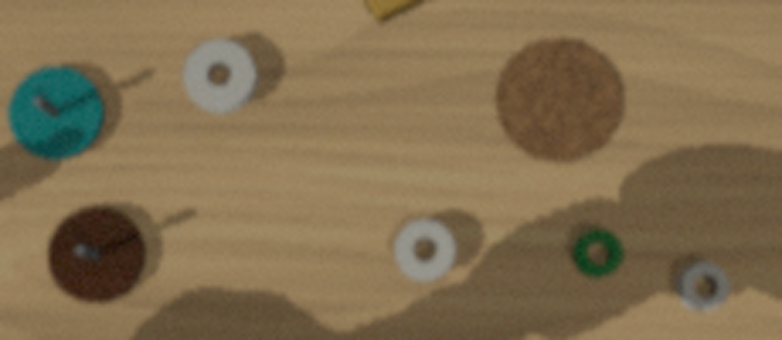

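View pics/s1.png

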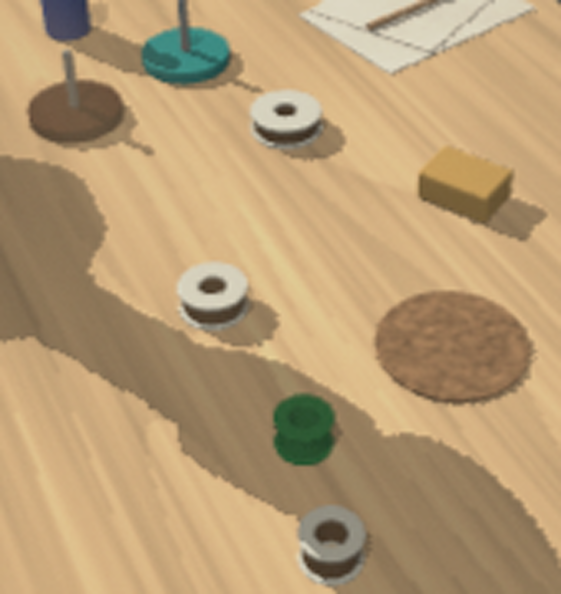

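```bash
python3 - <<'E'
from h import *
T=dict(stand=(97.5,253,.014),mat=(560.5,99.5,.004),large=(220,75.5,.022),medium=(425,249,.024),small=(704,286,.028),green=(598,252,.028),spin=(84,251,.074),teal=(57,112,.014))
S=dict(stand=(76,107,.014),mat=(453,346,.004),large=(286,116,.022),medium=(213,287,.024),small=(332.5,535,.028),green=(304,420,.028),spin=(68,54,.074))
for k,(u,v,z) in T.items():
    a=at("top",160+(u+.5)/3.4-.5,165+(v+.5)/3.4-.5,z)
    print(k,a.round(4), end=" ")
    if k in S: u,v,z=S[k]; print(at("side",190+(u+.5)/3.3-.5,130+(v+.5)/3.3-.5,z).round(4))
print()
for n,u,v in(("bottle",190,313),("can",603,319),("wax",388,223),("teal2",264,396)): print(n,at("top",u/1.4,v/1.4,.02))
E
```

```text
stand [0.4581 0.2764 0.014 ] [0.458  0.2758 0.014 ]
mat [ 0.6127 -0.1533  0.004 ] [ 0.6124 -0.1553  0.004 ]
large [0.6263 0.1677 0.022 ] [0.6245 0.1598 0.022 ]
medium [ 0.4673 -0.0274  0.024 ] [ 0.4674 -0.0298  0.024 ]
small [ 0.4384 -0.2819  0.028 ] [ 0.4387 -0.286   0.028 ]
green [ 0.4674 -0.1855  0.028 ] [ 0.4666 -0.1902  0.028 ]
spin [0.4558 0.2753 0.074 ] [0.4572 0.2739 0.074 ]
teal [0.59   0.3213 0.014 ] 
bottle [0.50325749 0.44459486 0.02      ]
can [ 0.50813    -0.48425217  0.02      ]
wax [0.72007871 0.00112576 0.02      ]
teal2 [0.32214991 0.26763418 0.02      ]
```

```bash
python3 - <<'E'
from h import *
print(togo([.458,.276,.303]),togo([.458,.276,.21]))
E
```

```text
[-368.6 -112.3    0.5] [-368.6 -112.2   93.5]
```

Emit:
{"method": "send_rows", "body": {
  "moves": [
    [[-92,-28,0],[0,0,0],60],
    [[-184,-56,0],[0,0,0],60],
    [[-276,-84,0],[0,0,0],60],
    [[-369,-112,0],[0,0,0],60],
    [[-369,-112,0],[0,0,0],60],
    [[-369,-112,0],[0,0,0],60],
    [[-369,-112,0],[0,0,0],60],
    [[-369,-112,0],[0,0,0],60],
    [[-369,-112,0],[0,0,0],60],
    [[-369,-112,0],[0,0,0],60],
    [[-369,-112,60],[0,0,0],60],
    [[-369,-112,90],[0,0,0],60]
  ]
}}

```text
clock: 1.2
eef_pos: [0.4612, 0.2763, 0.2217]
tool_rot: [0.135, 0.991, 0.002, 0.003]
ft_force: [-0.2, -0.3, -1.0]
grip_width: 0.0598
```

```bash
python3 - <<'E'
from h import *
s=readout.get_obs();print(s["joint_pos"].round(3),bot.tips_ahead)
print(togo([.458,.276,.112]))
snap("side","s2.png",(150,60,350,200),3.5);snap("top","t2.png",(140,160,300,290),4)
E
```

```text
[ 5.400e-01  3.590e-01 -5.100e-02  1.154e+00 -1.000e-03  8.110e-01] 0.0726
[  3.6  -1.7 109.6]
```

View pics/s2.png

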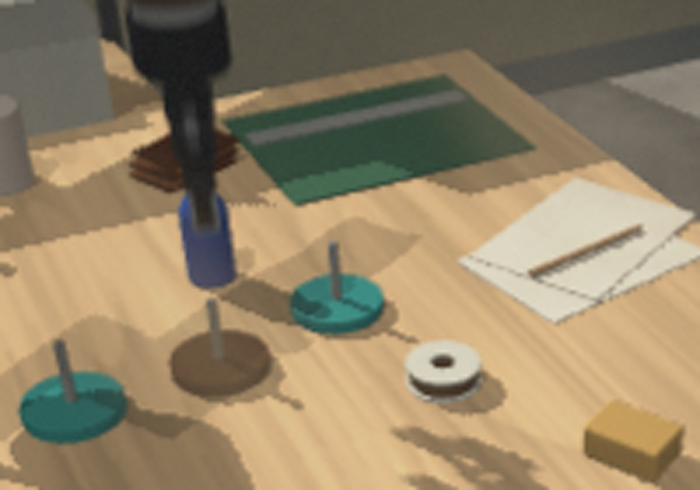

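The gripper hangs over the brown stand: the tips are at (205,225) and the spindle top at (212,300) in the crop. I'll go down and grip.

Emit:
{"method": "send_rows", "body": {
  "moves": [
    [[3,-1.5,30],[0,0,0],60],
    [[3.5,-1.5,60],[0,0,0],60],
    [[3.5,-1.5,90],[0,0,0],60],
    [[3.5,-1.5,112],[0,0,0],60],
    [[3.5,-1.5,112],[0,0,0],60],
    [[3.5,-1.5,112],[0,0,0],0],
    [[3.5,-1.5,112],[0,0,0],0],
    [[3.5,-1.5,112],[0,0,0],0],
    [[3.5,-1.5,112],[0,0,0],0],
    [[3.5,-1.5,112],[0,0,0],0],
    [[3.5,-1.5,112],[0,0,0],0],
    [[3.5,-1.5,112],[0,0,0],0]
  ]
}}

```text
clock: 2.3
eef_pos: [0.4503, 0.2733, 0.1037]
tool_rot: [0.134, 0.991, -0.003, -0.004]
ft_force: [-0.1, 2.2, 5.8]
grip_width: 0.0084
```

```bash
python3 - <<'E'
from h import *
s=readout.get_obs();print(s["grip_width"],s["eef_pos"],s["ft_force"])
p=s["eef_pos"];print(togo([p[0],p[1],p[2]+.09]),togo([.6125,-.154,p[2]+.09]))
snap("side","s3.png",(150,60,350,200),3.5)
E
```

```text
0.008367642148892268 [0.45032111 0.27328122 0.10372767] [-0.08791067  2.16323241  5.7916809 ]
[  0.7  -0.6 -90. ] [-268.9 -369.7  -89.4]
```

View pics/s3.png

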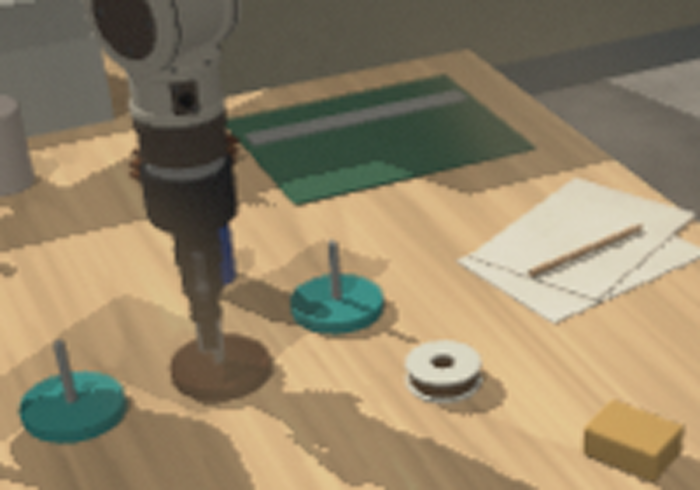

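The spindle is gripped, but about 7 mm off the pad centre because I computed the shift before the arm had settled. I'll open and regrip centred.

Emit:
{"method": "send_rows", "body": {
  "moves": [
    [[0,0,0],[0,0,0],50],
    [[0,0,0],[0,0,0],50],
    [[-3,0,0],[0,0,0],50],
    [[-6,1,0],[0,0,0],50],
    [[-7,1,0],[0,0,0],50],
    [[-7,1,0],[0,0,0],50],
    [[-7,1,0],[0,0,0],50]
  ]
}}

```text
clock: 2.93
eef_pos: [0.4573, 0.2722, 0.1034]
tool_rot: [0.134, 0.991, -0.003, -0.005]
ft_force: [-0.0, -1.1, 0.1]
grip_width: 0.0499
```

```bash
cat >> h.py <<'E'
def rep(P):
    "settled state; shift and level-turn to P"
    s=readout.get_obs(); R=Rn.from_quat(s["tool_rot"]); z=R.as_matrix()[:,2]
    lev=R.inv().apply(np.cross(z,[0,0,-1]))
    print("eef",s["eef_pos"].round(4),"F",s["ft_force"].round(1),"w",round(s["grip_width"],4),"vel",abs(s["joint_vel"]).max().round(3),"level",lev.round(4),"go",togo(P),"clk",s["clock"])
E
python3 - <<'E'
from h import *
rep([.458,.276,.104])
E
```

```text
eef [0.4573 0.2722 0.1034] F [-0.  -1.1  0.1] w 0.0499 vel 0.004 level [-0.0078 -0.0083 -0.    ] go [ 0.4  3.9 -0.7] clk 2.9333
```

Emit:
{"method": "send_rows", "body": {
  "moves": [
    [[0,1.5,0],[-0.004,-0.004,0],50],
    [[0.4,3.5,0],[-0.008,-0.008,0],50],
    [[0.4,3.5,0],[-0.008,-0.008,0],50],
    [[0.4,3.5,0],[-0.008,-0.008,0],0],
    [[0.4,3.5,0],[-0.008,-0.008,0],0],
    [[0.4,3.5,0],[-0.008,-0.008,0],0],
    [[0.4,3.5,0],[-0.008,-0.008,0],0],
    [[0.4,3.5,0],[-0.008,-0.008,0],0],
    [[0.4,3.5,0],[-0.008,-0.008,0],0]
  ]
}}

```text
clock: 3.68
eef_pos: [0.4577, 0.2753, 0.1035]
tool_rot: [0.134, 0.991, -0.0, -0.0]
ft_force: [-1.2, -3.0, 3.0]
grip_width: 0.0083
```

```bash
python3 - <<'E'
from h import *
rep([.458,.276,.194]); rep([.6125,-.154,.194])
E
```

```text
eef [0.4577 0.2753 0.1035] F [-1.2 -3.   3. ] w 0.0083 vel 0.002 level [-0.0006 -0.0004 -0.    ] go [ -0.1   0.7 -90.5] clk 3.6833
eef [0.4577 0.2753 0.1035] F [-1.2 -3.   3. ] w 0.0083 vel 0.002 level [-0.0006 -0.0004 -0.    ] go [-263.2 -372.8  -90.4] clk 3.6833
```

Emit:
{"method": "send_rows", "body": {
  "moves": [
    [[0,0,-10],[0,0,0],0],
    [[0,0,-30],[0,0,0],0],
    [[0,0,-50],[0,0,0],0],
    [[0,0,-70],[0,0,0],0],
    [[-10,-14,-80],[0,0,0],0],
    [[-30,-42,-80],[0,0,0],0],
    [[-50,-71,-80],[0,0,0],0],
    [[-70,-99,-80],[0,0,0],0],
    [[-90,-127,-80],[0,0,0],0],
    [[-110,-156,-80],[0,0,0],0],
    [[-130,-184,-80],[0,0,0],0],
    [[-150,-212,-80],[0,0,0],0]
  ]
}}

```text
clock: 4.68
eef_pos: [0.5462, 0.0297, 0.1836]
tool_rot: [0.134, 0.991, 0.0, -0.0]
ft_force: [0.9, 0.4, -2.4]
grip_width: 0.0084
```

```bash
python3 - <<'E'
from h import *
rep([.6125,-.154,.18])
E
```

```text
eef [0.5462 0.0297 0.1836] F [ 0.9  0.4 -2.4] w 0.0084 vel 0.73 level [ 0.0001 -0.0008  0.    ] go [-112.6 -159.5    3.5] clk 4.6833
```

Emit:
{"method": "send_rows", "body": {
  "moves": [
    [[-22,-32,0],[0,0,0],0],
    [[-44,-62,0],[0,0,0],0],
    [[-64,-90,0],[0,0,0],0],
    [[-82,-116,0],[0,0,0],0],
    [[-98,-138,0],[0,0,0],0],
    [[-108,-152,0],[0,0,0],0],
    [[-112.5,-159.5,10],[0,0,0],0],
    [[-112.5,-159.5,25],[0,0,0],0],
    [[-112.5,-159.5,40],[0,0,0],0],
    [[-112.5,-159.5,50],[0,0,0],0],
    [[-112.5,-159.5,50],[0,0,0],0],
    [[-112.5,-159.5,50],[0,0,0],0]
  ]
}}

```text
clock: 5.68
eef_pos: [0.6116, -0.153, 0.1324]
tool_rot: [0.133, 0.991, 0.0, -0.002]
ft_force: [-0.7, -0.3, -3.2]
grip_width: 0.0083
```

```bash
python3 - <<'E'
from h import *
rep([.6125,-.154,.1075])
snap("side","s4.png",(240,140,400,300),3.7);snap("top","t4.png",(260,140,400,260),5)
E
```

```text
eef [ 0.6116 -0.153   0.1324] F [-0.7 -0.3 -3.2] w 0.0083 vel 0.034 level [ 0.0003 -0.0037 -0.    ] go [-1.3 -0.7 24.9] clk 5.6833
```

View pics/s4.png

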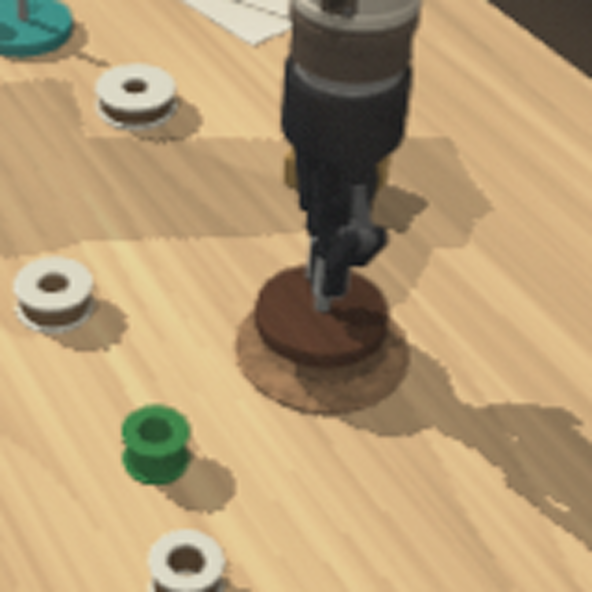

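The stand hangs level over the mat, with its disc at (322,315) and the mat at (323,345) in the crop. I'll lower it.

Emit:
{"method": "send_rows", "body": {
  "moves": [
    [[-1.3,-0.7,6],[0,-0.003,0],0],
    [[-1.3,-0.7,12],[0,-0.004,0],0],
    [[-1.3,-0.7,18],[0,-0.004,0],0],
    [[-1.3,-0.7,22],[0,-0.004,0],0],
    [[-1.3,-0.7,24],[0,-0.004,0],0],
    [[-1.3,-0.7,25],[0,-0.004,0],0],
    [[-1.3,-0.7,25],[0,-0.004,0],0],
    [[-1.3,-0.7,25],[0,-0.004,0],0]
  ]
}}

```text
clock: 6.45
eef_pos: [0.614, -0.1546, 0.1093]
tool_rot: [0.134, 0.991, -0.0, 0.002]
ft_force: [-0.5, -0.8, -3.8]
grip_width: 0.0084
```

```bash
python3 - <<'E'
from h import *
rep([.6125,-.154,.1075])
snap("top","t5.png",(270,140,380,250),5)
E
```

```text
eef [ 0.614  -0.1546  0.1093] F [-0.5 -0.8 -3.8] w 0.0084 vel 0.005 level [0.0003 0.0045 0.    ] go [1.6 0.1 1.8] clk 6.45
```

View pics/t5.png

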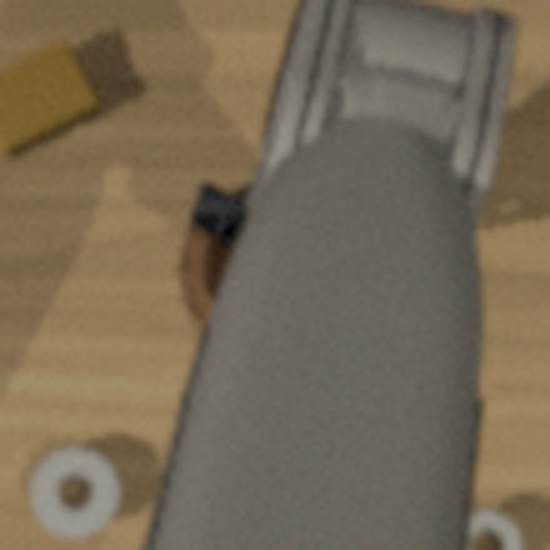

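The arm hides the mat from the top camera, so I'll lower the last 2 mm by force.

Emit:
{"method": "send_rows", "body": {
  "moves": [
    [[1.2,0,1],[0,0.002,0],0],
    [[1.2,0,2],[0,0.003,0],0],
    [[1.2,0,2.5],[0,0.003,0],0],
    [[1.2,0,2.5],[0,0.003,0],0],
    [[1.2,0,2.5],[0,0.003,0],0]
  ]
}}

```text
clock: 6.92
eef_pos: [0.6132, -0.1543, 0.1075]
tool_rot: [0.134, 0.991, -0.0, 0.001]
ft_force: [-1.3, 0.6, 0.6]
grip_width: 0.0083
```

```bash
python3 - <<'E'
from h import *
rep([.6125,-.154,.1075])
E
```

```text
eef [ 0.6132 -0.1543  0.1075] F [-1.3  0.6  0.6] w 0.0083 vel 0.001 level [ 0.0003  0.0025 -0.    ] go [ 0.7  0.1 -0. ] clk 6.9167
```

Contact: the weight is now carried by the mat. Release, raise and check.

Emit:
{"method": "send_rows", "body": {
  "moves": [
    [[0,0,0],[0,0,0],40],
    [[0,0,0],[0,0,0],40],
    [[0,0,0],[0,0,0],40],
    [[0,0,-30],[0,0,0],40],
    [[0,0,-60],[0,0,0],40],
    [[0,0,-90],[0,0,0],85],
    [[30,30,-90],[0,0,0],85],
    [[60,70,-90],[0,0,0],85],
    [[85,110,-90],[0,0,0],85],
    [[95,150,-90],[0,0,0],85],
    [[95,180,-90],[0,0,0],85],
    [[95,180,-90],[0,0,0],85]
  ]
}}

```text
clock: 7.92
eef_pos: [0.5694, 0.0511, 0.1981]
tool_rot: [0.129, 0.992, 0.002, 0.002]
ft_force: [-0.3, -1.1, 0.1]
grip_width: 0.0849
```

```bash
python3 - <<'E'
from h import *
rep([.6255,.165,.2])
snap("top","t6.png",(270,140,380,250),5);snap("side","s6.png",(240,140,400,300),3.7)
a=cv2.imread("pics/t6.png");b=cv2.imread("pics/s6.png")[:550,:]
b=cv2.resize(b,None,fx=1,fy=1); h=np.hstack([a[:350,50:400],b[150:500,150:550]]); cv2.imwrite("pics/c6.png",h)
E
```

```text
eef [0.5694 0.0511 0.1981] F [-0.3 -1.1  0.1] w 0.0849 vel 0.077 level [ 0.0042  0.0041 -0.    ] go [-25.  124.5  -1.3] clk 7.9167
```

View pics/c6.png

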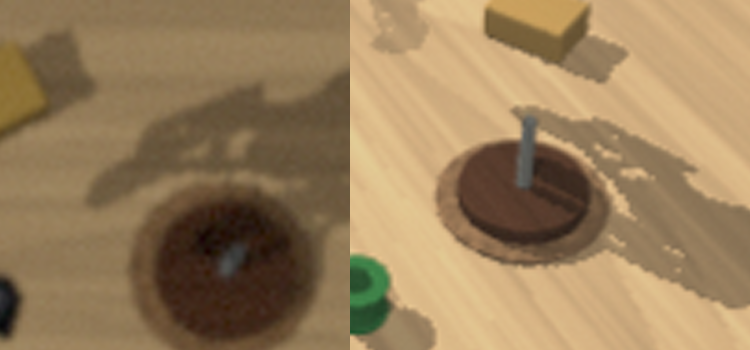

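The stand sits centred and upright on the mat: in the top half the disc and mat are both centred near x=225, and in the side half at 524 and 522. The large spool is next.

Emit:
{"method": "send_rows", "body": {
  "moves": [
    [[-6,30,0],[0,0,0],85],
    [[-12,60,0],[0.004,0.004,0],85],
    [[-18,90,0],[0.004,0.004,0],85],
    [[-25,115,0],[0.004,0.004,0],85],
    [[-25,124.5,10],[0.004,0.004,0],85],
    [[-25,124.5,40],[0.004,0.004,0],85],
    [[-25,124.5,70],[0.004,0.004,0],85],
    [[-25,124.5,85],[0.004,0.004,0],85],
    [[-25,124.5,85],[0.004,0.004,0],85],
    [[-25,124.5,85],[0.004,0.004,0],85],
    [[-25,124.5,85],[0.004,0.004,0],85]
  ]
}}

```text
clock: 8.93
eef_pos: [0.6269, 0.159, 0.1139]
tool_rot: [0.132, 0.991, -0.002, 0.0]
ft_force: [0.9, 0.5, 0.5]
grip_width: 0.085
```

```bash
python3 - <<'E'
from h import *
rep([.6255,.165,.08])
snap("side","s7.png",(220,110,340,210),6)
E
```

```text
eef [0.6269 0.159  0.1139] F [0.9 0.5 0.5] w 0.085 vel 0.02 level [-0.0031  0.0011  0.    ] go [ 2.9  5.5 33.8] clk 8.9333
```

View pics/s7.png

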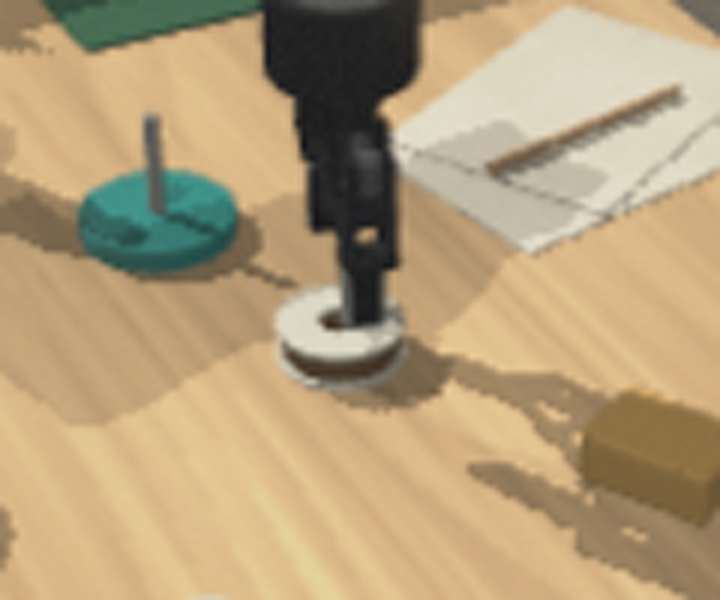

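The near fingertip is at (365,325), in front of the spool, whose top ellipse is centred at (339.5,324). I'll work out its height.

```bash
python3 - <<'E'
from h import *
f=lambda u,v:(220+(u+.5)/6-.5,110+(v+.5)/6-.5)
print("tip",f(365,325),[(z,proj("side",[.614,.111,z]).round(1)) for z in(.04,.045,.05,.055,.06)])
print(at("side",*f(339.5,324),.022),at("side",*f(340,345),.0))
E
```

```text
tip (280.4166666666667, 163.75) [(0.04, array([280.3, 169. ])), (0.045, array([280.3, 167.6])), (0.05, array([280.3, 166.2])), (0.055, array([280.3, 164.8])), (0.06, array([280.3, 163.4]))]
[0.62700291 0.16598639 0.022     ] [0.63261568 0.17756134 0.        ]
```

Emit:
{"method": "send_rows", "body": {
  "moves": [
    [[1.5,4,0],[-0.003,0.001,0],85],
    [[2,6,0],[-0.003,0.001,0],85],
    [[2,6,15],[-0.003,0.001,0],85],
    [[2,6,30],[-0.003,0.001,0],85],
    [[2,6,40],[-0.003,0.001,0],85],
    [[2,6,45],[-0.003,0.001,0],85],
    [[2,6,45],[-0.003,0.001,0],85],
    [[2,6,45],[-0.003,0.001,0],85],
    [[2,6,45],[-0.003,0.001,0],85]
  ]
}}

```text
clock: 9.73
eef_pos: [0.6276, 0.1658, 0.0705]
tool_rot: [0.132, 0.991, 0.001, 0.001]
ft_force: [0.3, -1.1, 0.5]
grip_width: 0.0845
```

```bash
python3 - <<'E'
from h import *
rep([.6265,.1655,.0655])
E
```

```text
eef [0.6276 0.1658 0.0705] F [ 0.3 -1.1  0.5] w 0.0845 vel 0.006 level [0.0015 0.0028 0.    ] go [ 1.  -0.6  5. ] clk 9.7333
```

Emit:
{"method": "send_rows", "body": {
  "moves": [
    [[0,0,3],[0.001,0.002,0],85],
    [[0,0,5],[0.001,0.002,0],85],
    [[0,0,5],[0.001,0.002,0],85],
    [[0,0,5],[0.001,0.002,0],60],
    [[0,0,5],[0.001,0.002,0],60],
    [[0,0,5],[0.001,0.002,0],60],
    [[0,0,5],[0.001,0.002,0],60],
    [[0,0,5],[0.001,0.002,0],60],
    [[0,0,5],[0.001,0.002,0],60]
  ]
}}

```text
clock: 10.48
eef_pos: [0.6284, 0.166, 0.0667]
tool_rot: [0.132, 0.991, 0.001, 0.001]
ft_force: [-0.8, -0.1, 5.8]
grip_width: 0.0649
```

```bash
python3 - <<'E'
from h import *
rep([.6135,-.154,.1655])
E
```

```text
eef [0.6284 0.166  0.0667] F [-0.8 -0.1  5.8] w 0.0649 vel 0.002 level [ 0.0016  0.0027 -0.    ] go [ -69.7 -312.6  -99.1] clk 10.4833
```

Emit:
{"method": "send_rows", "body": {
  "moves": [
    [[0,0,-5],[0,0,0],60],
    [[0,0,-20],[0.001,0.002,0],60],
    [[0,0,-40],[0.001,0.002,0],60],
    [[0,0,-60],[0.001,0.002,0],60],
    [[0,0,-80],[0.001,0.002,0],60],
    [[0,0,-100],[0.001,0.002,0],60],
    [[-2,-10,-110],[0.001,0.002,0],60],
    [[-8,-35,-110],[0.001,0.002,0],60],
    [[-14,-62,-110],[0.001,0.002,0],60],
    [[-20,-90,-110],[0.001,0.002,0],60],
    [[-20,-90,-110],[0.001,0.002,0],60],
    [[-20,-90,-110],[0.001,0.002,0],60]
  ]
}}

```text
clock: 11.48
eef_pos: [0.6231, 0.0714, 0.1759]
tool_rot: [0.134, 0.991, -0.0, -0.001]
ft_force: [0.7, 0.7, -1.5]
grip_width: 0.065
```

```bash
python3 - <<'E'
from h import *
rep([.6135,-.154,.1755])
snap("side","s8.png",(220,70,340,170),6)
E
```

```text
eef [0.6231 0.0714 0.1759] F [ 0.7  0.7 -1.5] w 0.065 vel 0.042 level [-0.0002 -0.001  -0.    ] go [ -50.5 -219.8    0.4] clk 11.4833
```

View pics/s8.png

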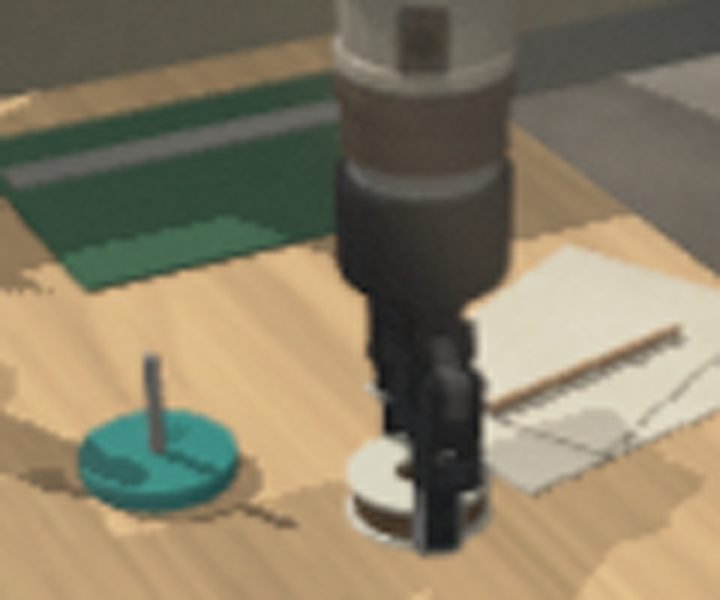

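The large spool is held flat, its top flange running from x=346 to 490 and centred about (418,472). I'll check its offset in the grip.

```bash
python3 - <<'E'
from h import *
f=lambda u,v:(220+(u+.5)/6-.5,70+(v+.5)/6-.5)
for v in (470,475): print(at("side",*f(418,v),.131))
print(readout.get_obs()["eef_pos"], proj("side",[.6231,.0714,.131]),f(418,472))
print(at("top",100,100,0)[0])
rep([.6135,-.154,.1755])
E
```

```text
[0.62306536 0.07292665 0.131     ]
[0.62108329 0.06914214 0.131     ]
[0.62332651 0.07261772 0.17596738] [289.51988073 148.17770491] (289.25, 148.25)
0.9197070320143323
eef [0.6233 0.0726 0.176 ] F [-0.2  0.4 -1.3] w 0.0648 vel 0.031 level [ 0.0003 -0.0007 -0.    ] go [ -50.3 -221.2    0.4] clk 11.5333
```

Emit:
{"method": "send_rows", "body": {
  "moves": [
    [[-5,-20,0],[0,0,0],60],
    [[-11,-48,0],[0,0,0],60],
    [[-18,-78,0],[0,0,0],60],
    [[-25,-108,0],[0,0,0],60],
    [[-32,-138,0],[0,0,0],60],
    [[-38,-166,0],[0,0,0],60],
    [[-44,-190,0],[0,0,0],60],
    [[-48,-210,0],[0,0,0],60],
    [[-50.3,-221.5,0],[0,0,0],60],
    [[-50.3,-221.5,0],[0,0,0],60],
    [[-50.3,-221.5,0],[0,0,0],60],
    [[-50.3,-221.5,0],[0,0,0],60]
  ]
}}

```text
clock: 12.53
eef_pos: [0.6136, -0.1528, 0.1756]
tool_rot: [0.132, 0.991, 0.001, -0.001]
ft_force: [0.5, -0.3, -0.8]
grip_width: 0.0651
```

```bash
python3 - <<'E'
from h import *
rep([.6135,-.1545,.0855])
snap("side","s9.png",(270,150,370,250),6)
E
```

```text
eef [ 0.6136 -0.1528  0.1756] F [ 0.5 -0.3 -0.8] w 0.0651 vel 0.01 level [ 0.001  -0.0014 -0.    ] go [-0.5 -1.8 90.1] clk 12.5333
```

View pics/s9.png

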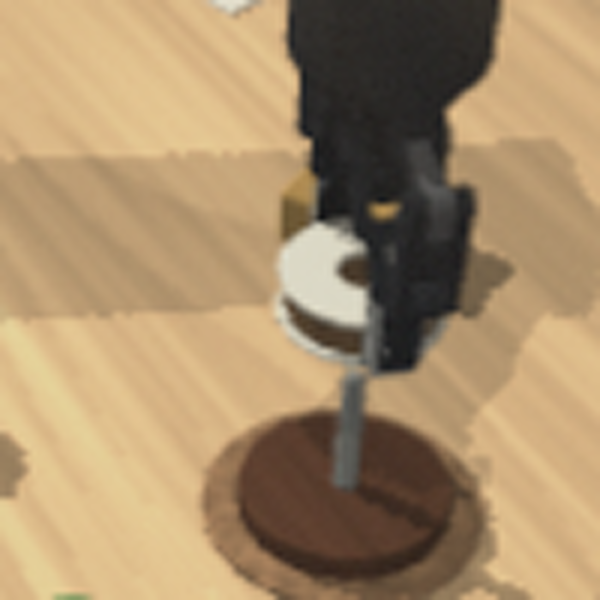

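The spool is above the spindle, whose tip is at (354,378), directly under the spool. I'll descend.

Emit:
{"method": "send_rows", "body": {
  "moves": [
    [[-0.5,-1.8,0],[0,0,0],60],
    [[-0.5,-1.8,8],[0,0,0],60],
    [[-0.5,-1.8,16],[0,0,0],60],
    [[-0.5,-1.8,24],[0,0,0],60],
    [[-0.5,-1.8,34],[0,0,0],60],
    [[-0.5,-1.8,46],[0,0,0],60],
    [[-0.5,-1.8,58],[0,0,0],60],
    [[-0.5,-1.8,70],[0,0,0],60],
    [[-0.5,-1.8,80],[0,0,0],60],
    [[-0.5,-1.8,86],[0,0,0],60],
    [[-0.5,-1.8,86],[0,0,0],60],
    [[-0.5,-1.8,86],[0,0,0],60]
  ]
}}

```text
clock: 13.58
eef_pos: [0.6134, -0.1543, 0.0892]
tool_rot: [0.132, 0.991, 0.001, -0.001]
ft_force: [-0.4, -0.3, -0.8]
grip_width: 0.0652
```

```bash
python3 - <<'E'
from h import *
rep([.6135,-.1545,.0847])
E
```

```text
eef [ 0.6134 -0.1543  0.0892] F [-0.4 -0.3 -0.8] w 0.0652 vel 0.019 level [ 0.0009 -0.0021  0.    ] go [-0.2 -0.1  4.5] clk 13.5833
```

Emit:
{"method": "send_rows", "body": {
  "moves": [
    [[0,0,2],[0,-0.002,0],60],
    [[0,0,3.5],[0,-0.002,0],60],
    [[0,0,4.5],[0,-0.002,0],60],
    [[0,0,5],[0,-0.002,0],60],
    [[0,0,5],[0,-0.002,0],60],
    [[0,0,5],[0,-0.002,0],60]
  ]
}}

```text
clock: 14.08
eef_pos: [0.6136, -0.1544, 0.0847]
tool_rot: [0.132, 0.991, 0.0, 0.0]
ft_force: [-0.6, 0.7, 0.8]
grip_width: 0.0648
```

Emit:
{"method": "send_rows", "body": {
  "moves": [
    [[0,0,0.5],[0,0,0],60],
    [[0,0,0.5],[0,0,0],85],
    [[0,0,0],[0,0,0],85],
    [[0,0,0],[0,0,0],85],
    [[0,0,-15],[0,0,0],85],
    [[0,0,-45],[0,0,0],85],
    [[0,0,-80],[0,0,0],85],
    [[0,0,-110],[0,0,0],85],
    [[20,30,-110],[0,0,0],85],
    [[50,60,-110],[0,0,0],85],
    [[80,80,-110],[0,0,0],85],
    [[110,85,-110],[0,0,0],85]
  ]
}}

```text
clock: 15.08
eef_pos: [0.5291, -0.0408, 0.1949]
tool_rot: [0.131, 0.991, 0.001, 0.001]
ft_force: [0.4, 0.5, -0.2]
grip_width: 0.0848
```

```bash
python3 - <<'E'
from h import *
rep([.4673,-.0285,.17])
E
```

```text
eef [ 0.5291 -0.0408  0.1949] F [ 0.4  0.5 -0.2] w 0.0848 vel 0.986 level [0.0024 0.0016 0.    ] go [63.  -4.2 24.8] clk 15.0833
```

Emit:
{"method": "send_rows", "body": {
  "moves": [
    [[30,-2,0],[0.002,0.001,0],85],
    [[55,-4,0],[0.002,0.001,0],85],
    [[63,-4,20],[0.002,0.001,0],85],
    [[63,-4,45],[0.002,0.001,0],85],
    [[63,-4,70],[0.002,0.001,0],85],
    [[63,-4,80],[0.002,0.001,0],85],
    [[63,-4,80],[0.002,0.001,0],85],
    [[63,-4,80],[0.002,0.001,0],85],
    [[63,-4,80],[0.002,0.001,0],85]
  ]
}}

```text
clock: 15.83
eef_pos: [0.4683, -0.0283, 0.1157]
tool_rot: [0.131, 0.991, 0.0, 0.001]
ft_force: [1.5, -0.3, 0.1]
grip_width: 0.0849
```

```bash
python3 - <<'E'
from h import *
rep([.4673,-.0285,.069])
snap("side","s10.png",(230,130,380,255),5)
E
```

```text
eef [ 0.4683 -0.0283  0.1157] F [ 1.5 -0.3  0.1] w 0.0849 vel 0.01 level [0.0007 0.0024 0.    ] go [ 1.1 -0.5 46.7] clk 15.8333
```

View pics/s10.png

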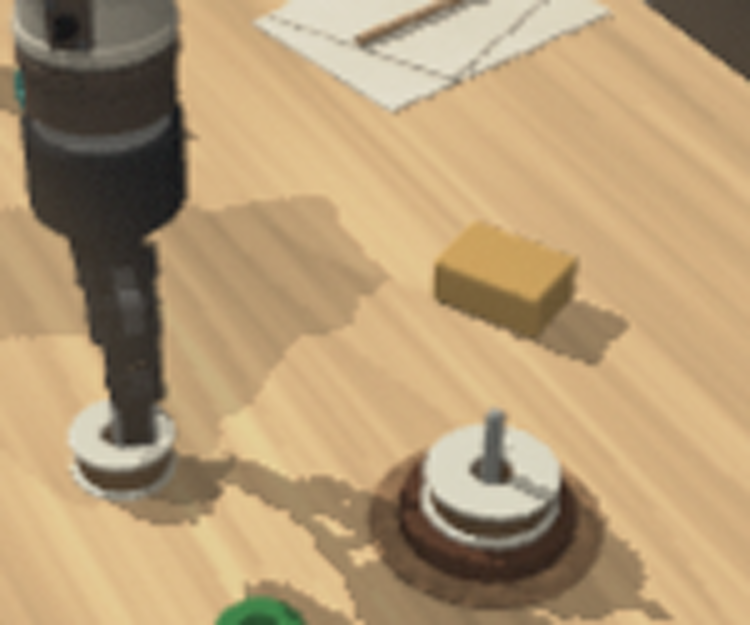

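The large spool is seated flat on the disc around the spindle, its top centred at (492,470). The medium is under the open gripper at (122,437). That is 13 pictures viewed. I'll descend and grip.

Emit:
{"method": "send_rows", "body": {
  "moves": [
    [[1,-0.5,10],[0,0.002,0],85],
    [[1,-0.5,25],[0,0.002,0],85],
    [[1,-0.5,38],[0,0.002,0],85],
    [[1,-0.5,46],[0,0.002,0],85],
    [[1,-0.5,47],[0,0.002,0],85],
    [[1,-0.5,47],[0,0.002,0],85],
    [[1,-0.5,47],[0,0.002,0],50],
    [[1,-0.5,47],[0,0.002,0],50],
    [[1,-0.5,47],[0,0.002,0],50],
    [[1,-0.5,47],[0,0.002,0],50],
    [[1,-0.5,47],[0,0.002,0],50],
    [[1,-0.5,47],[0,0.002,0],50]
  ]
}}

```text
clock: 16.88
eef_pos: [0.4683, -0.0285, 0.0704]
tool_rot: [0.13, 0.991, 0.001, 0.002]
ft_force: [-1.9, -0.4, 7.7]
grip_width: 0.0532
```

```bash
python3 - <<'E'
from h import *
rep([.6135,-.1545,.189])
E
```

```text
eef [ 0.4683 -0.0285  0.0704] F [-1.9 -0.4  7.7] w 0.0532 vel 0.002 level [ 0.0015  0.0032 -0.    ] go [-173.3  -84.  -118.1] clk 16.8833
```

Emit:
{"method": "send_rows", "body": {
  "moves": [
    [[0,0,-5],[0,0,0],50],
    [[0,0,-20],[0,0,0],50],
    [[0,0,-45],[0,0,0],50],
    [[0,0,-70],[0,0,0],50],
    [[-5,-2,-95],[0,0,0],50],
    [[-30,-15,-110],[0,0,0],50],
    [[-60,-29,-110],[0,0,0],50],
    [[-90,-44,-110],[0,0,0],50],
    [[-90,-44,-110],[0,0,0],50],
    [[-90,-44,-110],[0,0,0],50]
  ]
}}

```text
clock: 17.72
eef_pos: [0.5443, -0.0954, 0.1808]
tool_rot: [0.131, 0.991, 0.001, 0.002]
ft_force: [-0.9, 0.5, -0.8]
grip_width: 0.0527
```

```bash
python3 - <<'E'
from h import *
rep([.6135,-.1545,.18])
p=readout.get_obs()["eef_pos"]
f=lambda u,v:(240+(u+.5)/6-.5,100+(v+.5)/6-.5)
snap("side","s11.png",(240,100,360,200),6)
P=p-[0,0,.0704-.024]; q=proj("side",P); print("expected top centre in crop",(q-[240,100]+.5)*6-.5)
E
```

```text
eef [ 0.5443 -0.0954  0.1808] F [-0.9  0.5 -0.8] w 0.0527 vel 0.066 level [ 0.0017  0.0038 -0.    ] go [-82.2 -39.    1. ] clk 17.7167
expected top centre in crop [319.09309152 533.78068519]
```

View pics/s11.png

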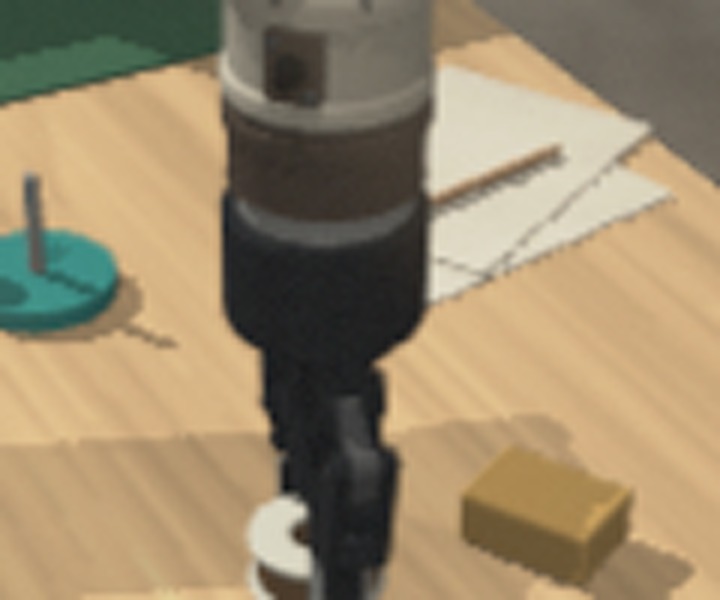

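The medium is held flat, left rim at x=248 and right about 386, close to the expected centre of 319. Two views left. I'll move on and lower it.

Emit:
{"method": "send_rows", "body": {
  "moves": [
    [[-20,-9,0],[0,0,0],50],
    [[-45,-21,0],[0,0,0],50],
    [[-66,-31,0],[0,0,0],50],
    [[-78,-37,0],[0,0,0],50],
    [[-82,-39,0],[0,0,0],50],
    [[-82,-39,0],[0,0,0],50],
    [[-82,-39,0],[0,0,0],50],
    [[-82,-39,0],[0,0,0],50]
  ]
}}

```text
clock: 18.43
eef_pos: [0.6109, -0.1524, 0.1804]
tool_rot: [0.13, 0.991, 0.001, 0.0]
ft_force: [0.7, -0.2, -0.4]
grip_width: 0.0524
```

```bash
python3 - <<'E'
from h import *
rep([.6135,-.1545,.1104])
E
```

```text
eef [ 0.6109 -0.1524  0.1804] F [ 0.7 -0.2 -0.4] w 0.0524 vel 0.004 level [ 0.0018  0.0001 -0.    ] go [-3.  -1.5 70. ] clk 18.4333
```

Emit:
{"method": "send_rows", "body": {
  "moves": [
    [[-2,-1,0],[0,0.001,0],50],
    [[-3,-1.5,0],[0,0.001,0],50],
    [[-3,-1.5,8],[0,0.001,0],50],
    [[-3,-1.5,18],[0,0.001,0],50],
    [[-3,-1.5,30],[0,0.001,0],50],
    [[-3,-1.5,42],[0,0.001,0],50],
    [[-3,-1.5,54],[0,0.001,0],50],
    [[-3,-1.5,63],[0,0.001,0],50],
    [[-3,-1.5,66],[0,0.001,0],50],
    [[-3,-1.5,66],[0,0.001,0],50],
    [[-3,-1.5,66],[0,0.001,0],50]
  ]
}}

```text
clock: 19.35
eef_pos: [0.6135, -0.1545, 0.1142]
tool_rot: [0.13, 0.991, 0.001, -0.0]
ft_force: [0.8, 0.8, -0.4]
grip_width: 0.0528
```

```bash
python3 - <<'E'
from h import *
rep([.6135,-.1545,.1104])
E
```

```text
eef [ 0.6135 -0.1545  0.1142] F [ 0.8  0.8 -0.4] w 0.0528 vel 0.016 level [ 0.0019 -0.0012 -0.    ] go [-0.  -0.   3.8] clk 19.35
```

Emit:
{"method": "send_rows", "body": {
  "moves": [
    [[0,0,2],[0,0,0],50],
    [[0,0,3],[0,0,0],50],
    [[0,0,4],[0,0,0],50],
    [[0,0,4.5],[0,0,0],50],
    [[0,0,4.5],[0,0,0],50],
    [[0,0,4.5],[0,0,0],50]
  ]
}}

```text
clock: 19.85
eef_pos: [0.6138, -0.1546, 0.1106]
tool_rot: [0.13, 0.991, 0.001, 0.0]
ft_force: [-0.8, 0.0, 3.3]
grip_width: 0.0527
```

Emit:
{"method": "send_rows", "body": {
  "moves": [
    [[0,0,0],[0,0,0],50],
    [[0,0,0],[0,0,0],80],
    [[0,0,0],[0,0,0],80],
    [[0,0,0],[0,0,0],80],
    [[0,0,-15],[0,0,0],80],
    [[0,0,-40],[0,0,0],80],
    [[0,0,-70],[0,0,0],72],
    [[0,0,-100],[0,0,0],72],
    [[25,-20,-100],[0,0,0],72],
    [[55,-45,-100],[0,0,0],72],
    [[85,-65,-100],[0,0,0],72],
    [[110,-75,-100],[0,0,0],72]
  ]
}}

```text
clock: 20.85
eef_pos: [0.4858, -0.1998, 0.2104]
tool_rot: [0.131, 0.991, 0.001, -0.0]
ft_force: [-0.1, 0.5, -0.8]
grip_width: 0.0719
```

```bash
python3 - <<'E'
from h import *
rep([.4385,-.284,.115])
E
```

```text
eef [ 0.4858 -0.1998  0.2104] F [-0.1  0.5 -0.8] w 0.0719 vel 0.781 level [ 0.001  -0.0005 -0.    ] go [ 23.7 -93.6  95.3] clk 20.85
```

Emit:
{"method": "send_rows", "body": {
  "moves": [
    [[10,-30,0],[0,0,0],72],
    [[18,-65,0],[0,0,0],72],
    [[24,-94,0],[0,0,0],72],
    [[24,-94,20],[0,0,0],72],
    [[24,-94,50],[0,0,0],72],
    [[24,-94,80],[0,0,0],72],
    [[24,-94,93],[0,0,0],72],
    [[24,-94,93],[0,0,0],72],
    [[24,-94,93],[0,0,0],72],
    [[24,-94,93],[0,0,0],72]
  ]
}}

```text
clock: 21.68
eef_pos: [0.439, -0.2847, 0.1184]
tool_rot: [0.131, 0.991, 0.0, 0.001]
ft_force: [0.8, 0.6, 1.4]
grip_width: 0.0723
```

```bash
python3 - <<'E'
from h import *
rep([.4385,-.284,.0735])
snap("side","s12.png",(250,160,390,320),3.7)
E
```

```text
eef [ 0.439  -0.2847  0.1184] F [0.8 0.6 1.4] w 0.0723 vel 0.015 level [ 0.0004  0.0015 -0.    ] go [ 0.7  0.6 44.9] clk 21.6833
```

View pics/s12.png

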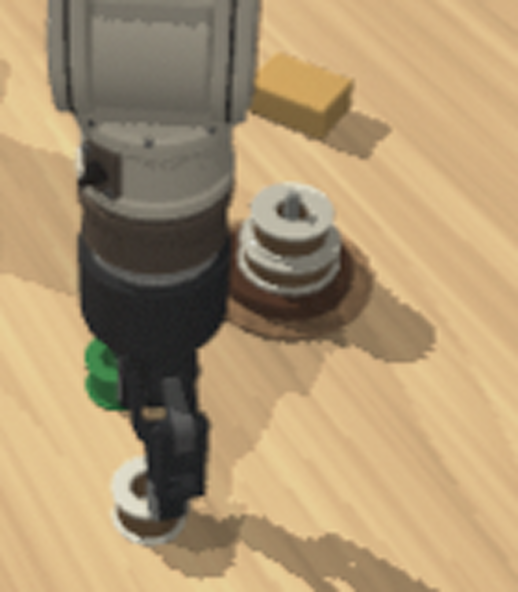

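The medium is seated flat on the large at (291,215), and the jaws straddle the small spool at (150,490), clear of the green one. One view left. I'll descend and grip.

Emit:
{"method": "send_rows", "body": {
  "moves": [
    [[0.5,0.5,10],[0,0.001,0],72],
    [[0.5,0.5,24],[0,0.001,0],72],
    [[0.5,0.5,36],[0,0.001,0],72],
    [[0.5,0.5,43],[0,0.001,0],72],
    [[0.5,0.5,45],[0,0.001,0],72],
    [[0.5,0.5,45],[0,0.001,0],72],
    [[0.5,0.5,45],[0,0.001,0],36],
    [[0.5,0.5,45],[0,0.001,0],36],
    [[0.5,0.5,45],[0,0.001,0],36],
    [[0.5,0.5,45],[0,0.001,0],36],
    [[0.5,0.5,45],[0,0.001,0],36],
    [[0.5,0.5,45],[0,0.001,0],36]
  ]
}}

```text
clock: 22.73
eef_pos: [0.4396, -0.2847, 0.0752]
tool_rot: [0.131, 0.991, -0.0, 0.002]
ft_force: [-0.8, 0.9, 6.5]
grip_width: 0.0404
```

```bash
python3 - <<'E'
from h import *
rep([.6135,-.1545,.19])
E
```

```text
eef [ 0.4396 -0.2847  0.0752] F [-0.8  0.9  6.5] w 0.0404 vel 0.001 level [-0.0005  0.0035  0.    ] go [-134.5  170.8 -114.4] clk 22.7333
```

Emit:
{"method": "send_rows", "body": {
  "moves": [
    [[0,0,-5],[0,0,0],36],
    [[0,0,-20],[0,0,0],36],
    [[0,0,-45],[0,0,0],36],
    [[0,0,-70],[0,0,0],36],
    [[0,0,-95],[0,0,0],36],
    [[-8,11,-112],[0,0,0],36],
    [[-28,36,-115],[0,0,0],36],
    [[-50,64,-115],[0,0,0],36],
    [[-72,92,-115],[0,0,0],36],
    [[-94,120,-115],[0,0,0],36],
    [[-114,145,-115],[0,0,0],36],
    [[-127,162,-115],[0,0,0],36]
  ]
}}

```text
clock: 23.73
eef_pos: [0.6063, -0.1589, 0.1912]
tool_rot: [0.13, 0.992, -0.0, 0.003]
ft_force: [0.0, -0.3, -0.3]
grip_width: 0.0402
```

Emit:
{"method": "send_rows", "body": {
  "moves": [
    [[-10,20,0],[0,0,0],36],
    [[-12,22,0],[0,0,0],36],
    [[-12,22,0],[0,0,0],36],
    [[-12,22,0],[0,0,0],36]
  ]
}}

```text
clock: 24.07
eef_pos: [0.6232, -0.1408, 0.1913]
tool_rot: [0.13, 0.992, -0.001, 0.002]
ft_force: [0.1, -0.2, -0.3]
grip_width: 0.04
```

```bash
python3 - <<'E'
from h import *
rep([.6135,-.1545,.1392])
snap("side","s13.png",(270,120,390,240),4.9)
E
```

```text
eef [ 0.6232 -0.1408  0.1913] F [ 0.1 -0.2 -0.3] w 0.04 vel 0.023 level [-0.0004  0.0048 -0.    ] go [  6.1 -15.7  52. ] clk 24.0667
```

Emit:
{"method": "send_rows", "body": {
  "moves": [
    [[3,-8,0],[0,0.001,0],36],
    [[6,-15.5,0],[0,0.001,0],36],
    [[6,-15.5,0],[0,0.001,0],36],
    [[6,-15.5,0],[0,0.001,0],36],
    [[6,-15.5,0],[0,0.001,0],36]
  ]
}}

```text
clock: 24.53
eef_pos: [0.6127, -0.1555, 0.1916]
tool_rot: [0.131, 0.991, -0.0, 0.002]
ft_force: [-0.0, 0.6, -0.1]
grip_width: 0.0405
```

```bash
python3 - <<'E'
from h import *
rep([.6135,-.1545,.1392])
E
```

```text
eef [ 0.6127 -0.1555  0.1916] F [-0.   0.6 -0.1] w 0.0405 vel 0.011 level [-0.0001  0.004  -0.    ] go [-0.3  1.2 52.4] clk 24.5333
```

Emit:
{"method": "send_rows", "body": {
  "moves": [
    [[-0.3,1,5],[0,0,0],36],
    [[-0.3,1,14],[0,0,0],36],
    [[-0.3,1,22],[0,0,0],36],
    [[-0.3,1,30],[0,0,0],36],
    [[-0.3,1,38],[0,0,0],36],
    [[-0.3,1,44],[0,0,0],36],
    [[-0.3,1,47],[0,0,0],36],
    [[-0.3,1,47],[0,0,0],36],
    [[-0.3,1,47],[0,0,0],36]
  ]
}}

```text
clock: 25.28
eef_pos: [0.6134, -0.1547, 0.1444]
tool_rot: [0.131, 0.991, -0.0, 0.002]
ft_force: [-1.3, 0.3, -0.3]
grip_width: 0.0402
```

```bash
python3 - <<'E'
from h import *
rep([.6135,-.1545,.1392])
E
```

```text
eef [ 0.6134 -0.1547  0.1444] F [-1.3  0.3 -0.3] w 0.0402 vel 0.013 level [-0.0001  0.0038 -0.    ] go [0.  0.2 5.2] clk 25.2833
```

Emit:
{"method": "send_rows", "body": {
  "moves": [
    [[0,0,2],[0,0,0],36],
    [[0,0,4],[0,0,0],36],
    [[0,0,5],[0,0,0],36],
    [[0,0,5.5],[0,0,0],36],
    [[0,0,5.5],[0,0,0],36],
    [[0,0,5.5],[0,0,0],36]
  ]
}}

```text
clock: 25.78
eef_pos: [0.6136, -0.1547, 0.1393]
tool_rot: [0.131, 0.991, -0.0, 0.002]
ft_force: [-1.0, 0.9, 1.3]
grip_width: 0.0402
```

Contact (about 1.5 N). Release, raise and move clear.

Emit:
{"method": "send_rows", "body": {
  "moves": [
    [[0,0,0.3],[0,0,0],36],
    [[0,0,0],[0,0,0],75],
    [[0,0,0],[0,0,0],75],
    [[0,0,0],[0,0,0],75],
    [[0,0,0],[0,0,0],75],
    [[0,0,-15],[0,0,0],75],
    [[0,0,-40],[0,0,0],75],
    [[0,0,-70],[0,0,0],75],
    [[30,40,-100],[0,0,0],75],
    [[60,80,-100],[0,0,0],75],
    [[90,120,-100],[0,0,0],75],
    [[100,160,-100],[0,0,0],75]
  ]
}}

```text
clock: 26.78
eef_pos: [0.5613, -0.0026, 0.2395]
tool_rot: [0.132, 0.991, -0.0, 0.003]
ft_force: [0.1, -0.1, 0.1]
grip_width: 0.0752
```

Emit:
{"method": "send_rows", "body": {
  "moves": [
    [[40,80,0],[0,0,0],75],
    [[80,120,0],[0,0,0],75],
    [[100,140,0],[0,0,0],75],
    [[100,140,0],[0,0,0],75],
    [[100,140,0],[0,0,0],75],
    [[100,140,0],[0,0,0],75]
  ]
}}

```text
clock: 27.28
eef_pos: [0.5002, 0.1612, 0.2392]
tool_rot: [0.129, 0.992, -0.0, 0.003]
ft_force: [0.4, -0.3, 1.1]
grip_width: 0.075
```

```bash
python3 - <<'E'
from h import *
rep([.6135,-.1545,.2])
a=camera("side")[:,:,::-1][150:250,270:390]; b=camera("top")[:,:,::-1][140:240,270:380]
r=lambda i,h:cv2.resize(i,None,fx=h/i.shape[0],fy=h/i.shape[0],interpolation=cv2.INTER_CUBIC)
full=r(camera("side")[:,:,::-1],240);full2=r(camera("top")[:,:,::-1],240)
A=np.hstack([r(a,340),r(b,340)])[:,:780]; B=np.hstack([full,full2]); W=max(A.shape[1],B.shape[1])
pad=lambda i:np.pad(i,((0,0),(0,W-i.shape[1]),(0,0)))
cv2.imwrite("pics/fin.png",np.vstack([pad(A),pad(B)]))
E
```

```text
eef [0.5002 0.1612 0.2392] F [ 0.4 -0.3  1.1] w 0.075 vel 0.069 level [0.0002 0.0054 0.    ] go [-190.3 -276.1   40.1] clk 27.2833
```

View pics/fin.png

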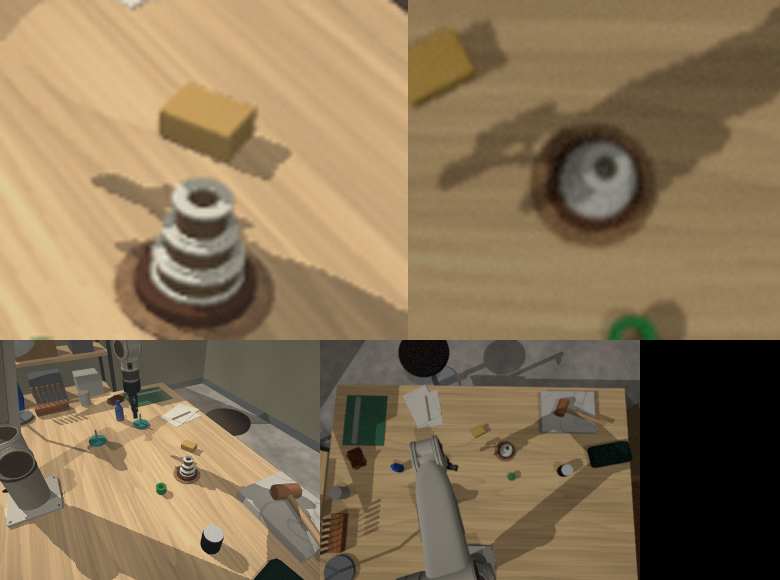

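The final picture shows the large, medium and small spools stacked flat and in line over the spindle, on the stand at the mat's middle. The gripper is well clear, and the wax, bottle, canister and green spool look unmoved.

```bash
python3 -c "
from h import *
print(order.job_done())"
```

```text
the job is handed in; nothing more can be done
None
```

The job is done and handed in at about 27 s of the 128 s allowed. I set the brown stand in the middle of the cork mat. The large, medium and small spools then went over its spindle in that order, each let go once it touched down.

**Last checks:**
- **Stack:** The final side and top views show all three spools flat and in line, the stand centred on the mat, and the gripper well clear.
- **Seating heights:** The TCP height at each touchdown was within 0.2 mm of the value worked out for a seated piece.
- **Forces:** Readings at the end of each move stayed below about 10 N.
- **Other objects:** The bottle, canister, wax block and green spool looked unmoved. I judged this by eye and did not measure them again.

**What went wrong or disagreed:**
- **First grip off-centre:** My first grip on the spindle was about 7 mm off the pad centre because the arm had not settled, so I opened and regripped before lifting.
- **Narrow grip readings:** The gripper read 2–4 mm narrower than each piece's true diameter. All the grips held.

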